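# Right the drained utensil pot and stand the spatula in it

### The arm

A 7-joint arm with a two-finger parallel gripper is mounted at the origin on the work surface. World frame = base frame: x ahead of the robot, y to its left, z up, the work surface at z = 0. Lengths are in mm, angles in degrees, forces in N, time in s.
With the tool pointing down it reaches from about 425 to 950 mm from the base axis. Payload 4.7 kg.
Tool frame: the origin (TCP) lies at the centre of the arm's flange, where the gripper is bolted on; the fingertips stand 173 mm ahead of it and the grasp point (between the pads) lies 155 mm ahead of it; z points along the fingers, y is the direction in which the jaws open and shut (so a half turn about z gives the same grasp; the last joint's range is limited). The gripper opens to 85 mm and grips with 20 to 120 N. Pads are 22 mm wide; open, the fingers measure 114 mm over their backs; the gripper's body (76 mm by 85 mm) begins 54 mm behind the grasp point. The pads swing forward as they close: fully open they stand 13 mm farther back than shut.
Start: joints at [70.422, 26.849, -2.785, 87.806, 1.381, 65.374, -4.715], TCP at [207.75, -642.239, 404.735] pointing down, gripper open.
Joint ranges: [-148.3, 148.3], [-19.14, 114.17], [-79.39, 73.82], [5.75, 140.21], [-59.74, 239.74], [12.07, 113.84], [-152.46, 152.46]. Speed limits (degrees/s): [147.25, 147.25, 180, 180, 180, 180, 180].

### API

Orientations are given as a 3x3 rotation matrix whose columns are the frame's x, y, z axes.
In Python, from rig import arm gives the robot as it stands.
- The arm moves only by the tool arm_command, never from a script. Its argument "motion" is a list of rows, each a list of 3 entries, a list of its own where there are three numbers: the shift along the tool's x, y, z in m, then the turn, a rotation vector about the tool's x, y, z in degrees, then the gripper's target within -1 to 1 (shut at 1, half-way at 0, fully open at -1). A call has 1 to 12 rows; each row is the pose to reach, as a shift and turn from the pose measured when the call began, along the tool's axes at that moment; what a row does not reach only later rows make up. A row lasts 1/12 s, in which the tool goes at most 41.7 mm and 7.16 degrees, less where a joint would pass 70% of its speed; a pose out of reach is approached as far as the arm can. A call with a gripper value outside its range is refused whole. The fingers move at their own pace and stop on an object; "squeeze" is the grip in N (left out, the last holds). Time passes only in rows, so rows that repeat a pose let the fingers close. It gives the time, the measured TCP pose, the force and the opening at its end, in the units of the state.
- arm.sense(): the state, without advancing time (a new reading comes with each control period).
- arm.snapshot(name): name is "scene" or "top" or "wrist"; returns a dict with "image" (480x640x3 uint8, red, green, blue), "range_z" (480x640 float32, mm along the optical axis (not along the pixel's ray), 0 where there is no reading), "camera_matrix" (3x3 intrinsics, pixels), "T" (4x4, takes a point from camera to world coordinates); the wrist camera has in their place "hand_eye" (4x4, takes a point from camera to tool coordinates, whose origin is the TCP and whose axes are the flange's). Camera axes: x right, y down, z forward; pixel columns grow to the right and rows downward; lengths in mm; the calibration is good to about 2 mm. The wrist camera is an equidistant fisheye: a pixel r from the principal point sees the ray r / f radians off the axis. A picture is of the moment at which its call begins: read the wrist's pose just before it.
- arm.finish_job(): hands the job in, once; it reports no verdict.
The state is a dict: "t": time; "qpos": joint angles; "qvel": joint speeds; "effort": joint torques, N m; "position": TCP position; "eef_rot": TCP orientation; "ft_force": force on the tool from outside, world axes, zero at the start; "torque": the same for the moment, N m; "grip_width": finger opening in mm.
Only numpy, scipy, OpenCV 4.12 (cv2) and the standard library are available. Lean on these libraries where they do the work, as an engineer would, in place of code of your own. Each camera call takes 0.05 s, during which the arm holds its last target. There are 200 camera calls.

### The job

The utensil pot has been draining upside down on the rack: lift it off and set it the right way up on the middle of the round cork mat, without dropping it or letting it topple. Then stand the red spatula in it, handle end down. Leave the soap bottle, the mug and the jar where they are.

Things in the scene. Friction and masses are not known exactly. Their poses are not given: they have to be found in the camera images.
- pot: Square sage-green utensil pot, open at one end, 90 x 90 mm outside, 130 mm tall, walls and bottom 4 mm, about 0.35 kg (varies), loose. Origin: centre of its dark underside; +z runs from underside to mouth (down at the start, as it stands mouth down), handle on its -x side. It lies steadily on any flat side; there is bare worktop between rack and mat.
- pot_handle (a point): Middle of the pot's wooden handle bar: square 14 x 14 mm, parallel to the pot's z, 112 mm long, its centre line 85 mm from the pot's axis (33 mm clear gap between bar and wall). Steel struts 14 mm square join the bar to the wall 49 mm above and below this point. Axes as the pot.
- pot_mouth (a point): Centre of the pot's mouth, in the plane of the rim, 130 mm from the underside.
- drainer: Fixed low drainer rack of steel slats, 130 x 130 mm, top at 60 mm. Origin: centre of its underside on the worktop. The pot starts on it.
- mat_top (a point): Centre of the upper face of the fixed round cork mat, 200 mm across, 6 mm thick. Rack and mat may be either way round, left and right. z up.
- rest: Fixed dark wood spatula rest: 160 (x) x 70 (y) x 10 mm foot, two posts 16 mm wide at x = -50 and +50 mm whose tops are at 50 mm, with lips to 56 mm. The spatula lies along its x on the posts, with free space under it between them. Origin: centre of the underside.
- spatula: Loose spatula, 260 mm long, about 60 g: wooden handle 14 x 14 mm from x = -130 to +70 mm, flat red blade 46 mm wide, 8 mm thick from x = 66 to 130 mm. Origin: on the handle's centre line, halfway along the 260 mm, 57 mm above the worktop at the start; +x towards the blade, z up at the start. Centre of mass within 25 mm of the origin.
- spatula_foot (a point): Handle end of the spatula (goes down into the pot).
- spatula_head (a point): Blade end of the spatula.
- soap: Bystander: amber soap bottle, 60 mm across, 150 mm tall, black cap. Origin: centre of the underside.
- mug: Bystander: terracotta mug with a side handle, 80 mm across, 90 mm tall. Origin: centre of the underside.
- jar: Bystander: small blue jar with steel cap, 56 mm across, 80 mm tall. Origin: centre of the underside.

How it is judged (in metres and radians):
On the way:
1. the pot stands the right way up on the mat, let go (horizontal distance between pot and mat_top below 0.04 m and z of pot in the frame of mat_top below 0.006 m and z of pot_mouth in the frame of mat_top above 0.12 m and angle between pot's own z axis and vertical below 0.1 rad and contact force between the fingers and pot below 0.1 N), for 0.2 s.
At the end, for the whole second after the job is handed in: The pot stands mouth up on the cork mat, its axis within 40 mm of the mat's centre and tilted less than 0.1 rad, and the spatula stands in it, handle end down near the pot's bottom (within 30 mm) and blade end at least 170 mm above the pot's underside, leaning as it will; both at rest and let go (horizontal distance between pot and mat_top below 0.04 m and z of pot in the frame of mat_top below 0.006 m and z of pot_mouth in the frame of mat_top above 0.12 m and angle between pot's own z axis and vertical below 0.1 rad and x of spatula_foot in the frame of pot between -0.043 and 0.043 m and y of spatula_foot in the frame of pot between -0.043 and 0.043 m and z of spatula_foot in the frame of pot between 0 and 0.03 m and z of spatula_head in the frame of pot above 0.17 m and linear speed of pot below 0.03 m/s and linear speed of spatula below 0.05 m/s); the robot touches nothing.
It fails at once if the soap is shifted more than 30 mm (distance of soap from where it was at the start of the episode above 0.03 m).
It fails at once if the mug is shifted more than 30 mm (distance of mug from where it was at the start of the episode above 0.03 m).
It fails at once if the jar is shifted more than 30 mm (distance of jar from where it was at the start of the episode above 0.03 m).
It fails at once if the pot is dropped or topples (moves faster than 0.7 m/s with no finger on it) (linear speed of pot above 0.7 m/s and contact force between the fingers and pot below 0.5 N).
It also fails if it takes over 72 s, if anything falls off the work surface, if the arm or the gripper's body presses on something with over 40 N, if the wrist force passes 120 N, or if a joint passes its speed limit or range.

## Working session

There is one attempt and no reset: what is moved stays moved. The work goes in short steps, Python scripts to look and compute and a tool call to move; the robot and the scene stay as the last step left them, time stands still between calls to the robot, and variables do not carry over. Pictures are saved under pics/ and viewed, about 8 in all and at most 12, crops included, and the job is handed in when it is done.

Besides the shell and the picture viewer there is one more tool, called after "Emit:" as a command line: name --argument value ..., lists and objects as JSON in quotes. arm_command: Moves the arm, as the interface text tells. Its arguments: {"type":"object","properties":{"motion":{"type":"array"},"squeeze":{"type":"number"}},"required":["motion"]}

```bash
ls; mkdir -p pics
cat > h.py <<'E'
import numpy as np, cv2
from rig import arm
def cloud(s):
    K=s["camera_matrix"];Z=s["range_z"];v,u=np.mgrid[:480,:640]
    P=np.stack([(u-K[0,2])/K[0,0]*Z,(v-K[1,2])/K[1,1]*Z,Z],-1)
    return P@s["T"][:3,:3].T+s["T"][:3,3]
E
python3 - <<'E'
from h import *
st=arm.sense();print({k:np.round(v,2).tolist() for k,v in st.items()})
for n in("scene","top"):
    s=arm.snapshot(n);cv2.imwrite(f"pics/{n}.png",s["image"][...,::-1]);np.savez(f"{n}.npz",**s)
    print(n,s["camera_matrix"],s["T"])
E
```

```text
pics
{'t': 0.0, 'qpos': [70.42, 26.9, -2.78, 87.88, 1.38, 65.38, -4.72], 'qvel': [-0.05, -0.0, -0.01, -0.03, -0.01, 0.03, -0.04], 'effort': [0.0, -51.03, -0.05, -23.77, 0.01, 0.01, 0.0], 'position': [207.63, -642.0, 403.63], 'eef_rot': [[0.95, 0.31, -0.0], [0.31, -0.95, 0.0], [-0.0, -0.0, -1.0]], 'ft_force': [-0.81, 0.73, 0.39], 'torque': [0.03, -0.02, 0.03], 'grip_width': 85.37}
scene [[544.14645401   0.         325.87318792]
 [  0.         544.14645401 232.55136968]
 [  0.           0.           1.        ]] [[-6.83218428e-01  4.96602397e-01 -5.35349082e-01  1.18921020e+03]
 [ 7.30142776e-01  4.74840484e-01 -4.91343099e-01  5.09363784e+02]
 [ 1.02032563e-02 -7.26575924e-01 -6.87010422e-01  8.06238181e+02]
 [ 0.00000000e+00  0.00000000e+00  0.00000000e+00  1.00000000e+00]]
top [[519.02316052   0.         319.05083275]
 [  0.         519.02316052 236.20134159]
 [  0.           0.           1.        ]] [[ 7.66114849e-03 -9.90318309e-01  1.38603587e-01  4.88856691e+02]
 [-9.99898008e-01 -9.25736195e-03 -1.08753889e-02  2.97797744e+01]
 [ 1.20532003e-02 -1.38506132e-01 -9.90288227e-01  1.18347093e+03]
 [ 0.00000000e+00  0.00000000e+00  0.00000000e+00  1.00000000e+00]]
```

View pics/scene.png

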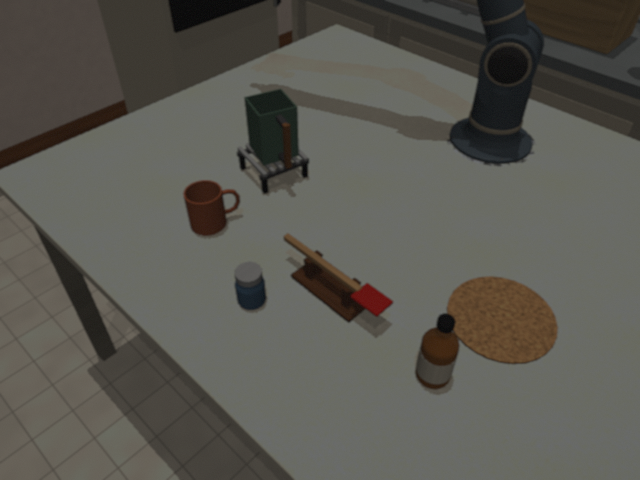

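View pics/top.png

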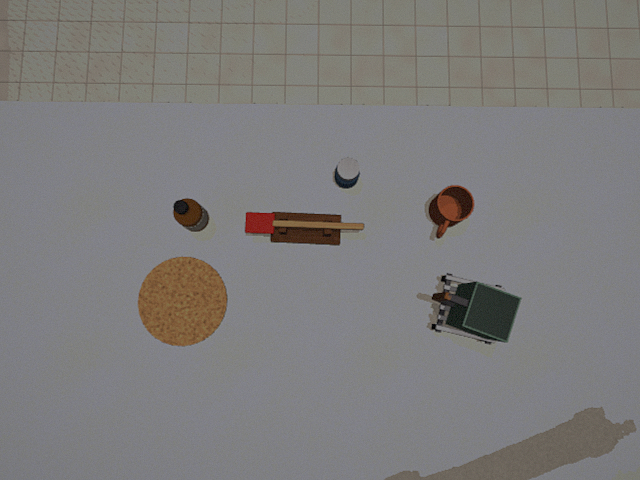

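The scene view shows the pot on the rack at about (275,130) and its handle at (285,145). The top view shows the mat at (183,301), the spatula with its blade at (260,223) and foot at (362,226), the soap at (190,214), the mug at (450,205), the jar at (347,172), and the pot's underside at (492,312) with the handle to the left at (445,297).

Run:
```python
from h import *
for n in("top","scene"):
    s=dict(np.load(n+".npz"));P=cloud(s);I=s["image"];H=cv2.cvtColor(I,cv2.COLOR_RGB2HSV).astype(int)
    ok=(s["range_z"]>0)
    h,sa,v=H[...,0],H[...,1],H[...,2]
    Z=P[...,2]; on=ok&(P[...,0]>200)&(P[...,0]<900)&(abs(P[...,1])<600)
    print(n,'table z',np.median(Z[on]))
    def rep(name,m):
        m=cv2.morphologyEx(m.astype(np.uint8),cv2.MORPH_OPEN,np.ones((2,2)));k,l,st,c=cv2.connectedComponentsWithStats(m)
        if k<2:print(name,'none');return
        i=1+st[1:,4].argmax();q=P[l==i];xy=q[:,:2].astype(np.float32)
        r=cv2.minAreaRect(xy)
        print(name,len(q),'med',np.median(q,0).round(1),'z',np.percentile(q[:,2],[2,98]).round(1),'rect',np.round(r[0],1),np.round(r[1],1),round(r[2],1), 'corners',cv2.boxPoints(r).round(0).tolist())
    rep('pot base',on&(Z>183)&(Z<197)&(P[...,1]<-200))
    rep('handle',on&(Z>100)&(h<20)&(sa>70)&(P[...,1]<-150)&(P[...,0]<560))
    rep('handleTop',on&(Z>171)&(Z<188)&(h<20)&(sa>70)&(P[...,1]<-150)&(P[...,0]<560))
    rep('mat',on&(Z>-5)&(Z<15)&(h<25)&(sa>80)&(P[...,1]>150))
    rep('blade',on&(Z>40)&((h<5)|(h>175))&(sa>180))
    rep('stick',on&(Z>52)&(Z<75)&(abs(P[...,1])<200)&(P[...,0]<700))
    rep('foot',on&(Z>5)&(Z<16)&(abs(P[...,1])<200)&(P[...,0]<700)&(v<100)&(h<20))
    rep('rack',on&(Z>48)&(Z<68)&(P[...,1]<-150)&(P[...,0]<480))
    rep('soap',on&(Z>30)&(P[...,1]>150))
    rep('mug',on&(Z>80)&(Z<100)&(P[...,1]<-150)&(P[...,0]>480))
    rep('jar',on&(Z>60)&(P[...,0]>600)&(abs(P[...,1])<150))
```

```text
top table z 1.4776890476792914
pot base 2319 med [ 483.7 -311.3  191.1] z [  3.1 195.2] rect [ 501.3 -207.5] [464.1 103.6] 80.6 corners [[412.0, -428.0], [515.0, -445.0], [590.0, 13.0], [488.0, 30.0]]
handle 95 med [ 513.3 -225.9  170.2] z [ 85.2 185.8] rect [ 511.3 -230.8] [21.3 11.9] 41.0 corners [[499.0, -233.0], [507.0, -242.0], [523.0, -228.0], [515.0, -219.0]]
handleTop 40 med [ 513.3 -229.9  182.1] z [177.4 187.2] rect [ 513.8 -229.5] [15.2 10.6] 14.5 corners [[505.0, -226.0], [508.0, -237.0], [523.0, -233.0], [520.0, -222.0]]
mat 6156 med [501.8 320.3   7.1] z [ 2.3 11.9] rect [469.4 239.9] [372.9 197.6] 67.4 corners [[307.0, 106.0], [489.0, 30.0], [632.0, 374.0], [450.0, 450.0]]
blade 544 med [673.4 146.3  62.1] z [56.5 67. ] rect [588.  109.2] [244.1  70.3] 22.6 corners [[462.0, 95.0], [489.0, 30.0], [714.0, 124.0], [687.0, 189.0]]
stick 1299 med [669.8 100.6  62.6] z [ 1.7 68.6] rect [646.5  66.6] [232.6 225.2] 57.2 corners [[489.0, 30.0], [678.0, -92.0], [804.0, 103.0], [615.0, 225.0]]
foot 859 med [649.9  42.2  10.9] z [ 3.  17.3] rect [604.5  62.8] [149.5 188.4] 67.5 co
[... 1850 characters left out ...]
7.0, -37.0], [1189.0, 509.0], [1095.0, 596.0]]
rack 134 med [ 459.5 -243.3   57.2] z [ 2.5 63.5] rect [800.1  94.1] [1137.5   37.6] 45.0 corners [[384.0, -295.0], [411.0, -321.0], [1216.0, 483.0], [1189.0, 509.0]]
soap 2047 med [708.  309.7  96. ] z [  2.8 151.4] rect [885.3 371.4] [664.9  59.3] 19.3 corners [[562.0, 289.0], [581.0, 233.0], [1209.0, 453.0], [1189.0, 509.0]]
mug 382 med [ 718.  -269.    83.7] z [74.4 91.5] rect [ 679.7 -287.8] [162.5  77.9] 20.8 corners [[590.0, -280.0], [618.0, -353.0], [770.0, -295.0], [742.0, -223.0]]
jar 841 med [674.6  75.   62.8] z [58.7 66.7] rect [870.4 269.9] [780.8 162.2] 48.6 corners [[552.0, 30.0], [673.0, -77.0], [1189.0, 509.0], [1067.0, 617.0]]
```

Run:
```python
from h import *
for n in("top","scene"):
    s=dict(np.load(n+".npz"));P=cloud(s);I=s["image"];H=cv2.cvtColor(I,cv2.COLOR_RGB2HSV).astype(int)
    h,sa,v=H[...,0],H[...,1],H[...,2];X,Y,Z=P[...,0],P[...,1],P[...,2]
    on=(s["range_z"]>0)&(X>200)&(X<900)&(abs(Y)<600)
    def rep(name,m):
        m=m&on;k,l,st,c=cv2.connectedComponentsWithStats(m.astype(np.uint8),connectivity=4)
        i=1+st[1:,4].argmax();q=P[l==i];r=cv2.minAreaRect(q[:,:2].astype(np.float32))
        print(n,name,len(q),'mean',q.mean(0).round(1),'z',np.percentile(q[:,2],[2,98]).round(1),'rect',np.round(r[0],1),np.round(r[1],1),round(r[2],1))
    rep('potbase',(Z>184)&(Z<198)&(Y<-200))
    rep('handle',(Z>90)&(h<20)&(sa>70)&(Y<-150)&(X<560))
    rep('handleTop',(Z>176)&(Z<188)&(h<20)&(sa>70)&(Y<-150)&(X<560))
    rep('mat',(Z>-3)&(Z<15)&(h<25)&(sa>80)&(Y>150))
    rep('blade',(Z>50)&((h<5)|(h>175))&(sa>180)&(X<720)&(Y>90))
    rep('stick',(Z>54)&(Z<75)&(h>8)&(h<25)&(abs(Y)<200)&(X<720))
    rep('spat',(Z>54)&(Z<75)&(abs(Y)<200)&(X<720))
    rep('restfoot',(Z>5)&(Z<16)&(abs(Y)<200)&(v<100)&(h<20)&(sa>80))
    rep('soapcap',(Z>140)&(Y>150)); rep('soap',(Z>25)&(Y>150))
    rep('mug',(Z>84)&(Z<97)&(Y<-150)&(X>580)); rep('jar',(Z>72)&(Z<90)&(X>700)&(abs(Y)<150))
```

```text
top potbase 2311 mean [ 486.  -310.   191.1] z [187. 195.] rect [ 486.2 -311. ] [92.  90.3] 69.9
top handle 112 mean [ 515.3 -226.3  151.3] z [ 94.  185.5] rect [ 515.1 -229.6] [13.  13.8] 67.6
top handleTop 40 mean [ 515.  -228.3  181.7] z [177.  187.2] rect [ 515.4 -229.9] [11.8 13.9] 74.4
top mat 6159 mean [504.6 322.9   7.1] z [ 2.6 11.7] rect [505.5 322.8] [197.1 197.1] 82.5
top blade 547 mean [675.  148.   62.2] z [57.7 66.9] rect [674.9 147.7] [62.4 45.5] 88.7
top stick 627 mean [671.   19.   64.1] z [56.5 69.3] rect [675.6  19.9] [196.8  24. ] 88.7
top spat 1231 mean [672.5  80.6  63.1] z [56.6 68.6] rect [671.8  50.3] [257.7  46.3] 88.3
top restfoot 852 mean [653.4  45.9  11. ] z [ 6.3 15.3] rect [655.4  48.6] [156.4  34.9] 87.7
top soapcap 163 mean [690.9 298.  150.5] z [141.9 154.4] rect [691.3 298.7] [27.4 25.7] 44.5
top soap 841 mean [684.2 289.8 102.2] z [ 31.3 153.1] rect [688.7 295.2] [52.7 60.3] 54.3
top mug 276 mean [ 716.9 -275.6   90. ] z [84.5 94.6] rect [ 716.9 -275.7] [79.4 79.3] 17.8
top jar 406 mean [792.6 -44.9  80.8] z [74.8 85.5] rect [793.5 -45.4] [47.5 4
[... 443 characters left out ...]
[57.9 63.7] rect [677.9 148.8] [44.6 62.9] 0.1
scene stick 814 mean [673.9  27.8  62. ] z [54.8 66.6] rect [667.3  21.2] [198.7  28. ] 88.3
scene spat 1577 mean [675.9  87.5  61.4] z [55.1 66.1] rect [676.3  51.6] [260.4  46.9] 89.6
scene restfoot 1375 mean [686.1  53.7  10.1] z [ 6.7 13.6] rect [680.3  50.9] [157.7  57.2] 87.4
scene soapcap 279 mean [695.6 302.4 148.8] z [141.  152.3] rect [693.4 300.9] [28.  27.4] 64.7
scene soap 2115 mean [707.7 307.6  92.1] z [ 28.  151.2] rect [699.3 303.8] [50.8 60.3] 23.2
scene mug 273 mean [ 720.4 -271.9   88.4] z [84.2 92.2] rect [ 718.7 -274.2] [79.7 79.9] 22.5
scene jar 506 mean [797.  -40.7  79.5] z [73.2 82.3] rect [796.2 -42.2] [49.9 48.5] 60.5
```

Emit:
arm_command --motion '[[[0.43,-0.25,-0.1],[0,0,0],-1],[[0.43,-0.25,-0.1],[0,0,20],-1],[[0.43,-0.25,-0.1],[0,0,20],-1],[[0.43,-0.25,-0.1],[0,0,30],-1],[[0.43,-0.25,-0.1],[0,0,30],-1],[[0.43,-0.25,-0.1],[0,0,30],-1],[[0.43,-0.25,-0.1],[0,0,30],-1],[[0.43,-0.25,-0.1],[0,0,30],-1],[[0.43,-0.25,-0.1],[0,0,30],-1],[[0.43,-0.25,-0.1],[0,0,30],-1],[[0.43,-0.25,-0.1],[0,0,30],-1],[[0.43,-0.25,-0.1],[0,0,30],-1]]'

```text
t: 1.1
position: [534.8, -276.9, 502.5]
eef_rot: [[0.978, -0.209, -0.001], [-0.209, -0.978, 0.002], [-0.002, -0.001, -1.0]]
ft_force: [0.3, -0.5, 0.0]
grip_width: 85.6
```

```bash
cat >> h.py <<'E'
import json
def log():
    s=arm.sense();r=[np.asarray(s[k]).tolist() for k in("qpos","position","eef_rot")]
    open("log.jsonl","a").write(json.dumps(r)+"\n");return s
E
python3 - <<'E'
from h import *
s=log();print(np.round(s["qpos"],2),np.round(s["position"],1),s["t"])
E
```

```text
[ 30.05  16.53  -8.61  90.24   2.48  73.52 -81.  ] [ 534.8 -276.9  502.5] 1.1
```

Emit:
arm_command --motion '[[[0.06,-0.27,0.05],[0,-30,0],-1],[[0.06,-0.27,0.05],[0,-30,0],-1],[[0.06,-0.27,0.05],[0,-30,0],-1],[[0.06,-0.27,0.05],[0,-30,0],-1],[[0.06,-0.27,0.05],[15,-40,-30],-1],[[0.06,-0.27,0.05],[15,-40,-30],-1],[[0.06,-0.27,0.05],[15,-40,-30],-1],[[0.06,-0.27,0.05],[15,-40,-30],-1],[[0.06,-0.27,0.05],[15,-40,-30],-1],[[0.06,-0.27,0.05],[15,-40,-30],-1]]'

```text
t: 1.93
position: [650.4, -25.0, 450.9]
eef_rot: [[0.74, 0.185, -0.646], [0.396, -0.897, 0.197], [-0.543, -0.402, -0.737]]
ft_force: [0.0, -0.8, -0.1]
grip_width: 84.9
```

```bash
python3 - <<'E'
from h import *
s=log();print(np.round(s["qpos"],2),np.round(s["position"],1),s["t"])
E
cat > fit.py <<'E'
import numpy as np,json,itertools
from scipy.optimize import least_squares
from scipy.spatial.transform import Rotation as R
D=[([70.42,26.9,-2.785,87.88,1.38,65.38,-4.72],[207.63,-642.,403.63],None)]+[tuple(json.loads(l)) for l in open("log.jsonl")]
def fk(q,p,sg):
    # p: base yaw,d1, a3,d3, a4,d5, a6,d7, tool yaw ; sg: 7 signs
    q=np.array(q)*sg; T=R.from_euler('z',p[0],degrees=True); pos=np.zeros(3)
    off=[(0,p[1]),(0,0),(p[2],p[3]),(p[4],0),(p[5],p[6]),(p[7],0),(0,p[8])]
    for i in range(7):
        T=T*R.from_euler('z' if i%2==0 else 'y',q[i],degrees=True)
        pos=pos+T.apply([off[i][0],0,off[i][1]])
    T=T*R.from_euler('z',p[9],degrees=True)
    return pos,T
def res(p,sg):
    e=[]
    for q,x,r in D:
        a,T=fk(q,p,sg);e+=list((a-x))
        if r is not None:e+=list(((T.as_matrix()-r)*300).ravel())
    return np.array(e)
if __name__=="__main__":
    out=[]
    for s in itertools.product([1,-1],repeat=4):
      for y in(0,180):
       for ty in (0,180):
        sg=np.array([s[0],1,s[1],1,s[2],1,s[3]])
        for y0 in (y,):
          f=least_squares(res,[y0,300,0,350,0,0,350,0,100,ty],args=(sg,));out.append((f.cost,sg.tolist(),f.x))
    out.sort(key=lambda a:a[0])
    for o in out[:4]:print(round(o[0],2),o[1],np.round(o[2],1))
    json.dump([out[0][1],list(out[0][2])],open("model.json","w"))
E
python3 fit.py
```

```text
[ 13.99  34.19 -21.94  76.2   -5.27 110.68 -79.33] [650.4 -25.  450.9] 1.9333
70.01 [-1, 1, -1, 1, -1, 1, -1] [   -1.6   -38.9   111.6   153.7 -1059.2   525.8   325.3    13.8    -7.9
    88.6]
70.01 [-1, 1, -1, 1, -1, 1, -1] [   -1.6   -38.9   111.6   153.7 -1059.2   525.8   325.3    13.8    -7.9
    88.6]
178.42 [-1, 1, -1, 1, -1, 1, 1] [  -2.1   17.3   89.6  238.5 -843.6  420.5  351.7   10.    22.6  248.5]
178.42 [-1, 1, -1, 1, -1, 1, 1] [  -2.1   17.3   89.6  238.5 -843.6  420.5  351.7   10.    22.6 -111.5]
```

Run:
```python
from fit import *
sg=np.array([-1,1,-1,1,-1,1,-1])
for q,x,r in D[1:]:
    for yaw in (0,):
        a,T=fk(q,[0]*9+[90],sg); print(np.round(T.as_matrix()-r,4).tolist())
# position with lateral offsets, ridge
def fk2(q,p):
    q=np.array(q)*sg;T=R.identity();pos=np.zeros(3);o=[(0,0,p[0]),(0,p[9],0),(p[1],0,p[2]),(p[3],p[10],0),(p[4],0,p[5]),(p[6],p[11],0),(0,0,p[7])]
    for i in range(7):
        T=T*R.from_euler('z' if i%2==0 else 'y',q[i],degrees=True);pos=pos+T.apply(o[i])
    return pos,T
p0=np.array([300,0,350,0,0,350,0,100,0,0,0,0.])
for lam in (.02,.1):
  f=least_squares(lambda p:np.r_[np.concatenate([fk2(q,p)[0]-x for q,x,r in D]),lam*(p-p0)],p0)
  print(np.round(f.x,1),np.round(f.fun[:9],1))
```

```text
[[0.0, -0.0, 0.0], [-0.0, -0.0, 0.0], [-0.0, -0.0, -0.0]]
[[0.0, 0.0, 0.0], [0.0, -0.0, 0.0], [0.0, -0.0, 0.0]]
[227.   21.2 508.1 -47.7  20.8 452.   -5.6 102.    0.  -65.8  -5.2  28.8] [-0.2  0.4 -0.   0.6  0.   0.1 -0.1 -0.2 -0.1]
[256.3  45.3 443.5 -41.7 -17.9 448.    2.8  93.5   0.  -42.3 -12.6  11.2] [-1.9  4.9  0.5  6.3 -0.8  1.4 -1.8 -1.6 -1.5]
```

```bash
cat > ik.py <<'E'
from fit import *
sg=np.array([-1,1,-1,1,-1,1,-1])
def offs(p):return [(0,0,p[0]),(0,p[9],0),(p[1],0,p[2]),(p[3],p[10],0),(p[4],0,p[5]),(p[6],p[11],0),(0,0,p[7])]
def fk2(q,p,full=False):
    q=np.array(q)*sg;T=R.identity();pos=np.zeros(3);L=[]
    for i,o in enumerate(offs(p)):
        T=T*R.from_euler('z' if i%2==0 else 'y',q[i],degrees=True);pos=pos+T.apply(o);L.append(pos)
    T=T*R.from_euler('z',90,degrees=True)
    return (pos,T,L) if full else (pos,T)
p0=np.array([300,0,400,0,0,400,0,100,0,0,0,0.])
def fitp(lam=.02):
    f=least_squares(lambda p:np.r_[np.concatenate([fk2(q,p)[0]-x for q,x,r in D]),lam*(p-p0)],p0);return f.x,f.fun[:3*len(D)]
lo=np.array([-148.3,-19.14,-79.39,5.75,-59.74,12.07,-152.46])+3;hi=np.array([148.3,114.17,73.82,140.21,239.74,113.84,152.46])-3
def ik(P,M,p,n=12,q0=None,seed=0):
    rng=np.random.default_rng(seed);best=[]
    for k in range(n):
        s=rng.uniform(lo,hi) if q0 is None or k else np.clip(q0,lo+.1,hi-.1)
        def r(q):
            a,T=fk2(q,p);return np.r_[(a-P)/2,(T.inv()*R.from_matrix(M)).as_rotvec()*200, .002*(q-(lo+hi)/2 if q0 is None else q-q0)]
        f=least_squares(r,s,bounds=(lo,hi),max_nfev=60);e=np.linalg.norm(f.fun[:6])
        if e<2:best.append((np.abs(f.x-q0).max() if q0 is not None else -np.min(np.r_[f.x-lo,hi-f.x]),f.x))
    best.sort(key=lambda a:a[0]);return best
def tool(yaw,opt): # horizontal tool z heading yaw; opt +1: x up, -1: x down
    u=np.array([np.cos(np.radians(yaw)),np.sin(np.radians(yaw)),0]);x=np.array([0,0,opt]);return np.c_[x,np.cross(u,x),u]
E
python3 - <<'E'
from ik import *
p,_=fitp()
def show(n,P,M):
    b=ik(P,M,p)
    if not b:print(n,'NONE');return
    q=b[0][1];L=fk2(q,p,True)[2];print(n,len(b),np.round(q).astype(int).tolist(),'elb',np.round(L[2]).astype(int),'wri',np.round(L[4]).astype(int))
u=np.array([np.cos(np.radians(-110)),np.sin(np.radians(-110)),0])
for o in(1,-1):
    show(('grasp',o),np.array([516,-229,125])-155*u,tool(-110,o))
    show(('lift',o),np.array([516,-229,300])-155*u,tool(-110,o))
for yaw in range(-180,180,45):
  for o in(1,-1):
    u=np.array([np.cos(np.radians(yaw)),np.sin(np.radians(yaw)),0])
    show(('place',yaw,o),np.array([505,324,73])-240*u,tool(yaw,o))
E
```

```text
('grasp', 1) 3 [-22, 52, 19, 108, 57, 89, 115] elb [411 101 538] wri [619  16 136]
('lift', 1) 3 [-23, 35, 20, 109, 62, 98, 129] elb [306  67 650] wri [616  17 314]
('grasp', -1) 8 [-27, 54, 25, 109, 54, 84, -62] elb [408 137 528] wri [618  16 136]
('lift', -1) 8 [-40, 41, 45, 111, 55, 84, -45] elb [306 176 618] wri [614  17 315]
('place', -180, 1) NONE
('place', -180, -1) NONE
('place', -135, 1) NONE
('place', -135, -1) NONE
('place', -90, 1) 3 [-80, 80, 50, 67, 15, 111, 146] elb [152 495 314] wri [510 674  89]
('place', -90, -1) 8 [-80, 80, 50, 67, 15, 111, -34] elb [152 495 314] wri [510 674  89]
('place', -45, 1) 3 [-94, 62, 31, 105, 49, 78, 120] elb [ 30 468 464] wri [266 580  85]
('place', -45, -1) 7 [-81, 58, 13, 103, 59, 90, -67] elb [125 433 496] wri [267 581  83]
('place', 0, 1) 3 [-66, 53, -11, 137, 106, 102, 83] elb [222 366 531] wri [155 341  75]
('place', 0, -1) 4 [-55, 55, -23, 136, 110, 111, -92] elb [292 325 517] wri [155 340  77]
('place', 45, 1) NONE
('place', 45, -1) NONE
('place', 90, 1) 7 [46, 85, -63, 116, -43, 33, 55] elb [ 325 -406  269] wri [489 -26  68]
('place', 90, -1) 7 [45, 83, -61, 116, -47, 34, -121] elb [ 332 -399  288] wri [489 -26  69]
('place', 135, 1) 6 [18, 79, -49, 77, -25, 88, 36] elb [ 473 -201  321] wri [743  67  63]
('place', 135, -1) 7 [9, 71, -31, 79, -40, 94, -133] elb [ 480 -130  390] wri [742  66  65]
```

```bash
cat >> ik.py <<'E'
def rel(P,M):
    from rig import arm
    s=arm.sense();R0=np.array(s["eef_rot"]);d=R0.T@(np.array(P)-s["position"])/1000;w=R.from_matrix(R0.T@M).as_rotvec(degrees=True)
    print('t',round(s["t"],2),'shift',d.round(4).tolist(),'turn',w.round(2).tolist(),'|',round(np.linalg.norm(w),1),'q',np.round(s["qpos"],1).tolist())
def ud(y):return np.array([np.cos(np.radians(y)),np.sin(np.radians(y)),0])
E
python3 - <<'E'
from ik import *
rel(np.array([516,-229,350])-155*ud(-110),tool(-110,-1))
E
```

```text
t 1.93 shift [-0.0285, 0.0778, 0.1155] turn [-64.21, -60.17, -6.98] | 88.3 q [14.0, 34.2, -21.9, 76.2, -5.3, 110.7, -79.3]
```

Emit:
arm_command --motion '[[[-0.0285,0.0778,0.1155],[-64.2,-60.2,-7.0],-1],[[-0.0285,0.0778,0.1155],[-64.2,-60.2,-7.0],-1],[[-0.0285,0.0778,0.1155],[-64.2,-60.2,-7.0],-1],[[-0.0285,0.0778,0.1155],[-64.2,-60.2,-7.0],-1],[[-0.0285,0.0778,0.1155],[-64.2,-60.2,-7.0],-1],[[-0.0285,0.0778,0.1155],[-64.2,-60.2,-7.0],-1],[[-0.0285,0.0778,0.1155],[-64.2,-60.2,-7.0],-1],[[-0.0285,0.0778,0.1155],[-64.2,-60.2,-7.0],-1],[[-0.0285,0.0778,0.1155],[-64.2,-60.2,-7.0],-1],[[-0.0285,0.0778,0.1155],[-64.2,-60.2,-7.0],-1],[[-0.0285,0.0778,0.1155],[-64.2,-60.2,-7.0],-1],[[-0.0285,0.0778,0.1155],[-64.2,-60.2,-7.0],-1]]'

```text
t: 2.93
position: [569.0, -83.5, 350.3]
eef_rot: [[0.014, 0.93, -0.366], [0.022, -0.366, -0.93], [-1.0, 0.005, -0.025]]
ft_force: [-0.7, -1.1, -0.0]
grip_width: 85.5
```

Run:
```python
from h import *
log()
from ik import *
rel(np.array([516,-229,280])-155*ud(-110),tool(-110,-1))
p,e=fitp(.005);print(p.round(1),abs(e).max())
```

```text
t 2.93 shift [0.0703, -0.0004, 0.0016] turn [-1.49, -1.45, -0.32] | 2.1 q [-0.9, 33.8, -9.2, 104.2, 68.8, 112.0, -53.8]
[ 2.379e+02 -3.000e-01  5.540e+02 -1.000e-01  0.000e+00  4.670e+02
 -1.000e-01  1.326e+02  0.000e+00 -2.630e+01 -1.540e+01 -5.000e-01] 0.035440341220748905
```

Emit:
arm_command --motion '[[[0.04,0,0.001],[-1.5,-1.4,-0.3],-1],[[0.08,0,0.001],[-1.5,-1.4,-0.3],-1],[[0.11,0,0.001],[-1.5,-1.4,-0.3],-1],[[0.13,0,0.001],[-1.5,-1.4,-0.3],-1],[[0.13,0,0.001],[-1.5,-1.4,-0.3],-1],[[0.13,0,0.001],[-1.5,-1.4,-0.3],-1]]'

```text
t: 3.43
position: [570.4, -82.0, 220.0]
eef_rot: [[0.0, 0.94, -0.342], [-0.0, -0.342, -0.94], [-1.0, 0.001, 0.0]]
ft_force: [0.1, 0.6, 0.9]
grip_width: 85.2
```

Run:
```python
from h import *
log();s=arm.snapshot("top");cv2.imwrite("pics/t2.png",cv2.resize(s["image"][190:380,340:580,::-1],None,fx=3,fy=3))
from ik import *
rel(np.array([516,-229,125])-155*ud(-110),tool(-110,-1))
```

```text
t 3.48 shift [0.0962, -0.0014, 0.0019] turn [-0.01, -0.03, -0.15] | 0.2 q [-1.3, 45.3, -9.0, 105.9, 67.9, 108.2, -66.1]
```

View pics/t2.png

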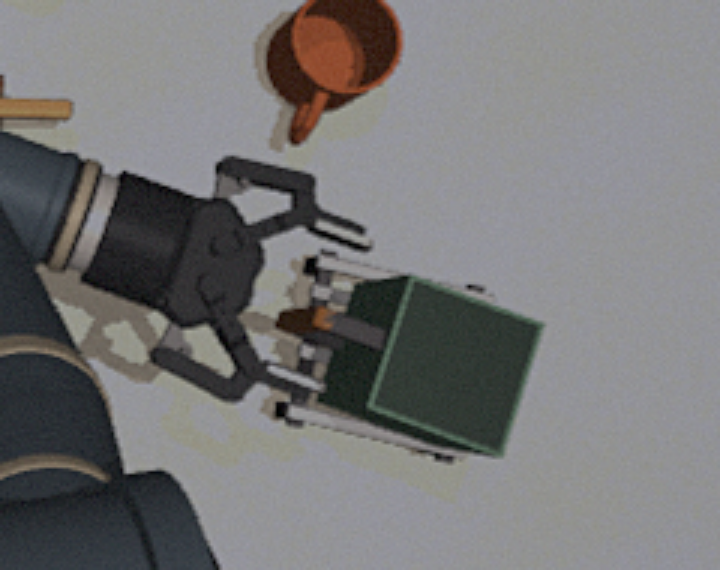

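The bar at (320,318) sits between the two fingertips at (345,230) and (295,378), roughly centred, so I descend.

Emit:
arm_command --motion '[[[0.03,-0.001,0.001],[0,0,0],-1],[[0.06,-0.001,0.002],[0,0,0],-1],[[0.085,-0.001,0.002],[0,0,0],-1],[[0.096,-0.001,0.002],[0,0,0],-1],[[0.096,-0.001,0.002],[0,0,0],0],[[0.096,-0.001,0.002],[0,0,0],1],[[0.096,-0.001,0.002],[0,0,0],1],[[0.096,-0.001,0.002],[0,0,0],1],[[0.096,-0.001,0.002],[0,0,0],1],[[0.096,-0.001,0.002],[0,0,0],1],[[0.096,-0.001,0.002],[0,0,0],1]]' --squeeze 115

```text
t: 4.4
position: [569.6, -83.4, 126.2]
eef_rot: [[0.003, 0.94, -0.342], [-0.001, -0.342, -0.94], [-1.0, 0.004, 0.0]]
ft_force: [0.4, 1.4, 2.5]
grip_width: 11.5
```

Run:
```python
from h import *
log()
from ik import *
rel(np.array([516,-229,330])-155*ud(-110),tool(-110,-1))
```

```text
t 4.4 shift [-0.2038, 0.0002, 0.0002] turn [-0.01, 0.01, -0.22] | 0.2 q [-1.4, 54.4, -8.7, 104.7, 67.1, 105.3, -73.8]
```

Emit:
arm_command --motion '[[[-0.005,0,0],[0,0,0],1],[[-0.015,0,0],[0,0,0],1],[[-0.035,0,0],[0,0,0],1],[[-0.055,0,0],[0,0,0],1],[[-0.075,0,0],[0,0,0],1],[[-0.095,0,0],[0,0,0],1],[[-0.115,0,0],[0,0,0],1],[[-0.135,0,0],[0,0,0],1],[[-0.155,0,0],[0,0,0],1],[[-0.175,0,0],[0,0,0],1],[[-0.19,0,0],[0,0,0],1],[[-0.2,0,0],[0,0,0],1]]'

```text
t: 5.4
position: [568.6, -83.1, 328.2]
eef_rot: [[0.006, 0.94, -0.342], [-0.0, -0.342, -0.94], [-1.0, 0.005, -0.002]]
ft_force: [-0.3, 0.0, -4.3]
grip_width: 11.9
```

Run:
```python
from h import *
st=log();print(st["ft_force"],st["torque"],st["grip_width"]);s=arm.snapshot("scene");cv2.imwrite("pics/s3.png",s["image"][...,::-1])
from ik import *
p,e=fitp(.005);print(abs(e).max())
rel(np.array([516,-229,326])-155*ud(-110),tool(-110,-1))
q=np.array(st["qpos"])
P=np.array(st["position"])
for k in range(0,200,20):
    M=tool(-110,-1)@R.from_euler('z',-k,degrees=True).as_matrix()
    b=ik(P,M,p,4,q); print(k,b and np.round(b[0][1]).astype(int).tolist())
    if b:q=b[0][1]
b=ik(np.array([505,324,200])-240*ud(-50),tool(-50,1),p,6,q);print(b and np.round(b[0][1]).astype(int).tolist())
```

```text
[-0.31251532  0.02794446 -4.33330725] [ 1.9385405  -0.72219127 -0.01587302] 11.943097619327123
0.027202064171888196
t 5.45 shift [0.0035, 0.0003, 0.0002] turn [-0.03, -0.07, -0.46] | 0.5 q [-2.6, 35.4, -7.0, 105.3, 69.5, 110.5, -55.7]
0 [-3, 35, -7, 105, 70, 110, -55]
20 [-2, 36, -8, 105, 70, 111, -36]
40 [-2, 36, -8, 105, 70, 111, -16]
60 [-2, 36, -8, 105, 70, 111, 4]
80 [-2, 36, -8, 105, 70, 111, 24]
100 [-2, 36, -8, 105, 70, 111, 44]
120 [-2, 36, -8, 105, 70, 111, 64]
140 [-2, 36, -8, 105, 70, 111, 84]
160 [-2, 36, -8, 105, 70, 111, 104]
180 [-2, 36, -8, 105, 70, 111, 124]
[-63, 50, -10, 99, 67, 111, 116]
```

View pics/s3.png

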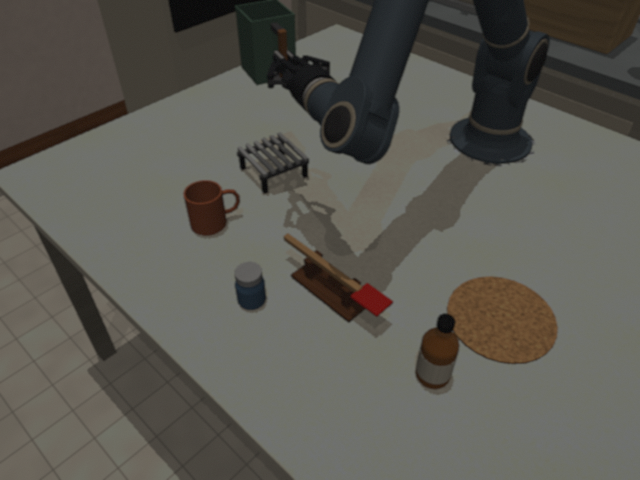

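The pot at (265,40) is held upright in the hand and clear of the rack. Next I flip it with the wrist.

Emit:
arm_command --motion '[[[0,0,0],[0,0,-2],1],[[0,0,0],[0,0,-6],1],[[0,0,0],[0,0,-12],1],[[0,0,0],[0,0,-18],1],[[0,0,0],[0,0,-24],1],[[0,0,0],[0,0,-30],1],[[0,0,0],[0,0,-36],1],[[0,0,0],[0,0,-42],1],[[0,0,0],[0,0,-48],1],[[0,0,0],[0,0,-54],1],[[0,0,0],[0,0,-60],1],[[0,0,0],[0,0,-66],1]]'

```text
t: 6.45
position: [568.5, -83.0, 328.5]
eef_rot: [[-0.858, 0.383, -0.343], [0.314, -0.138, -0.939], [-0.407, -0.913, -0.002]]
ft_force: [-0.8, 0.0, -3.9]
grip_width: 11.6
```

Emit:
arm_command --motion '[[[0,0,0],[0,0,-6],1],[[0,0,0],[0,0,-12],1],[[0,0,0],[0,0,-18],1],[[0,0,0],[0,0,-24],1],[[0,0,0],[0,0,-30],1],[[0,0,0],[0,0,-36],1],[[0,0,0],[0,0,-42],1],[[0,0,0],[0,0,-48],1],[[0,0,0],[0,0,-54],1],[[0,0,0],[0,0,-60],1],[[0,0,0],[0,0,-66],1],[[0,0,0],[0,0,-70],1]]'

```text
t: 7.45
position: [568.2, -83.0, 327.5]
eef_rot: [[-0.649, -0.679, -0.343], [0.234, 0.25, -0.939], [0.724, -0.69, -0.003]]
ft_force: [0.1, -0.7, -3.3]
grip_width: 11.7
```

Run:
```python
from h import *
st=log();print(st["ft_force"],st["torque"],st["grip_width"])
from ik import *
rel(np.array([516,-229,326])-155*ud(-110),tool(-110,1))
```

```text
[ 0.08103021 -0.74639722 -3.32252942] [ 1.92731631 -0.653417   -0.01582927] 11.728195079514217
t 7.45 shift [-0.0017, 0.0004, 0.0001] turn [0.1, 0.15, -43.64] | 43.6 q [0.3, 35.8, -11.0, 105.3, 70.4, 112.3, 80.3]
```

Emit:
arm_command --motion '[[[0,0,0],[0,0,-6],1],[[0,0,0],[0,0,-12],1],[[0,0,0],[0,0,-18],1],[[0,0,0],[0,0,-24],1],[[0,0,0],[0,0,-30],1],[[0,0,0],[0,0,-36],1],[[0,0,0],[0,0,-41],1],[[0,0,0],[0,0,-43.6],1],[[0,0,0],[0,0,-43.6],1],[[0,0,0],[0,0,-43.6],1]]'

```text
t: 8.28
position: [568.0, -83.0, 326.9]
eef_rot: [[-0.002, -0.94, -0.342], [-0.003, 0.342, -0.94], [1.0, -0.001, -0.003]]
ft_force: [-0.5, -0.2, -3.3]
grip_width: 11.8
```

Run:
```python
from h import *
st=log();print(st["ft_force"],st["torque"],st["grip_width"])
from ik import *
p,e=fitp(.005);q=np.array(st["qpos"])
P0=np.array(st["position"]);P1=np.array([505,324,326])-240*ud(-50)
for k in np.linspace(0,1,7):
    b=ik(P0+k*(P1-P0),tool(-110+60*k,1),p,5,q);print(k.round(2),b and np.round(b[0][1]).astype(int).tolist())
    if b:q=b[0][1]
rel(P1,tool(-50,1))
rel((P0+P1)/2,tool(-80,1))
```

```text
[-0.47573966 -0.22450975 -3.26138044] [ 1.91371715 -0.69589053  0.00674592] 11.794660884572053
0.0 [-2, 36, -8, 105, 70, 111, 124]
0.17 [-12, 33, -9, 111, 68, 111, 121]
0.33 [-24, 32, -9, 114, 65, 111, 119]
0.5 [-37, 32, -7, 114, 63, 111, 119]
0.67 [-50, 33, -5, 111, 63, 111, 120]
0.83 [-61, 35, -3, 106, 64, 111, 124]
1.0 [-69, 39, -2, 99, 68, 111, 128]
t 8.28 shift [-0.0023, 0.4065, -0.4807] turn [60.03, 0.16, -0.13] | 60.0 q [0.8, 35.9, -11.7, 105.3, 70.5, 112.6, 123.7]
t 8.28 shift [-0.0011, 0.2032, -0.2403] turn [30.03, 0.18, -0.08] | 30.0 q [0.8, 35.9, -11.7, 105.3, 70.5, 112.6, 123.7]
```

Emit:
arm_command --motion '[[[0,0.01,-0.012],[1.5,0,0],1],[[0,0.028,-0.033],[4,0,0],1],[[0,0.047,-0.056],[7,0,0],1],[[0,0.068,-0.08],[10,0,0],1],[[0,0.088,-0.104],[13,0,0],1],[[0,0.108,-0.128],[16,0,0],1],[[0,0.129,-0.152],[19,0,0],1],[[0,0.149,-0.176],[22,0,0],1],[[0,0.169,-0.2],[25,0,0],1],[[0,0.19,-0.224],[28,0,0],1],[[0,0.21,-0.248],[31,0,0],1],[[0,0.23,-0.272],[34,0,0],1]]'

```text
t: 9.28
position: [443.7, 253.2, 327.6]
eef_rot: [[-0.002, -0.969, 0.246], [-0.004, -0.246, -0.969], [1.0, -0.003, -0.003]]
ft_force: [-0.0, 0.6, -3.2]
grip_width: 11.6
```

Run:
```python
from h import *
st=log();print(st["grip_width"])
from ik import *
P1=np.array([505,324,200])-240*ud(-50);rel(P1,tool(-50,1))
```

```text
11.603779387017068
t 9.28 shift [-0.1284, 0.0279, -0.2693] turn [25.76, 0.14, -0.21] | 25.8 q [-38.3, 32.2, -11.6, 112.7, 64.0, 113.2, 118.1]
```

Emit:
arm_command --motion '[[[-0.005,0.003,-0.025],[2.4,0,0],1],[[-0.015,0.005,-0.05],[4.8,0,0],1],[[-0.03,0.008,-0.075],[7.2,0,0],1],[[-0.045,0.01,-0.1],[9.6,0,0],1],[[-0.06,0.013,-0.125],[12,0,0],1],[[-0.07,0.016,-0.15],[14.4,0,0],1],[[-0.085,0.018,-0.175],[16.8,0,0],1],[[-0.095,0.021,-0.2],[19.2,0,0],1],[[-0.105,0.023,-0.225],[21.6,0,0],1],[[-0.115,0.026,-0.25],[24,0,0],1],[[-0.125,0.028,-0.265],[25.4,0,0],1],[[-0.128,0.028,-0.269],[25.8,0,0],1]]'

```text
t: 10.28
position: [347.6, 510.2, 198.4]
eef_rot: [[0.001, -0.762, 0.648], [-0.005, -0.648, -0.761], [1.0, -0.002, -0.005]]
ft_force: [-0.5, 0.5, -3.2]
grip_width: 11.6
```

Run:
```python
from h import *
st=log();print(st["grip_width"])
s=arm.snapshot("scene");cv2.imwrite("pics/s4.png",cv2.resize(s["image"][100:480,300:640,::-1],None,fx=1.5,fy=1.5))
def pts(n,s):
    P=cloud(s);h,sa,v=[c.astype(int) for c in cv2.split(cv2.cvtColor(s["image"],cv2.COLOR_RGB2HSV))]
    m=(s["range_z"]>0)&(h>55)&(h<90)&(sa>50)&(P[...,1]>150)&(P[...,2]>20)
    q=P[m];print(n,len(q),'z',np.percentile(q[:,2],[.5,2,50,98,99.5]).round(1))
    t=q[q[:,2]>np.percentile(q[:,2],99)-12];r=cv2.minAreaRect(t[:,:2].astype(np.float32));print('rim rect',r)
pts('scene',s);pts('top',arm.snapshot("top"))
from ik import *
rel(np.array([505,324,73])-240*ud(-50),tool(-50,1))
```

```text
11.612731738364342
scene 4870 z [138.3 142.3 219.9 263.8 444.7]
rim rect ((189.79229736328125, 219.0845947265625), (122.68103790283203, 30.098934173583984), 64.3666763305664)
top 1900 z [134.7 135.5 211.5 487.1 509.9]
rim rect ((284.8973388671875, 402.7274169921875), (33.377593994140625, 3.532426595687866), 72.32921600341797)
t 10.38 shift [-0.1264, -0.0004, 0.0008] turn [-0.1, 0.08, -0.16] | 0.2 q [-60.6, 50.2, -13.8, 98.7, 68.7, 113.2, 114.4]
```

View pics/s4.png

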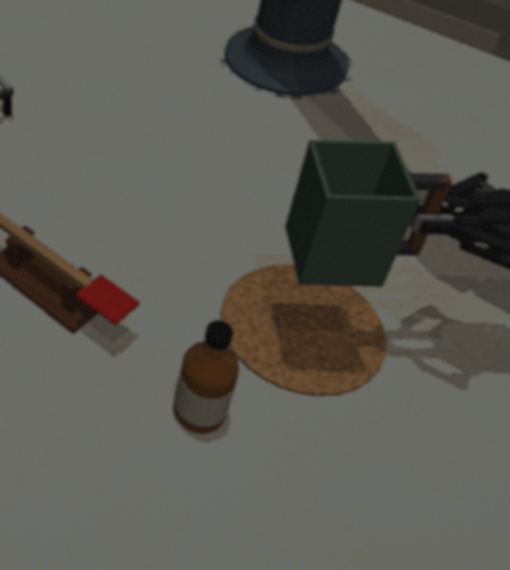

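The pot hangs mouth up over the mat, with its rim at (360,170) and base at (345,280) in the crop and its shadow on the mat. I check the tilt before lowering.

Run:
```python
from h import *
for n in("scene","top"):
    s=arm.snapshot(n);P=cloud(s);h,sa,v=[c.astype(int) for c in cv2.split(cv2.cvtColor(s["image"],cv2.COLOR_RGB2HSV))]
    X,Y,Z=P[...,0],P[...,1],P[...,2]
    m=(s["range_z"]>0)&(h>55)&(h<95)&(sa>40)&(X>420)&(X<600)&(Y>230)&(Y<420)&(Z>90)&(Z<300)
    q=P[m];print(n,len(q),'z',np.percentile(q[:,2],[.5,2,50,98,99.5]).round(1))
    t=q[(q[:,2]>254)&(q[:,2]<275)];r=cv2.minAreaRect(t[:,:2].astype(np.float32));print('rim rect',np.round(r[0],1),np.round(r[1],1),r[2],len(t))
    A=np.c_[t[:,:2]-t[:,:2].mean(0),np.ones(len(t))];print('rim plane',np.linalg.lstsq(A,t[:,2],rcond=None)[0])
    b=q[q[:,2]<150]
    if len(b)>10:print('low',cv2.minAreaRect(b[:,:2].astype(np.float32)))
```

```text
scene 6170 z [139.7 143.7 221.7 264.8 266. ]
rim rect [506.6 326.5] [92.4 96.9] 40.35907745361328 1093
rim plane [5.15656132e-03 6.83664867e-03 2.60849188e+02]
low ((540.4130859375, 326.70269775390625), (117.26934814453125, 58.44684600830078), 88.72351837158203)
top 2603 z [136.3 137.4 186.8 268.2 269.1]
rim rect [494.4 334.3] [ 91.1 127.5] 40.30965042114258 573
rim plane [-6.14183196e-03  1.92124286e-03  2.64509401e+02]
low ((505.9738464355469, 319.394287109375), (85.94992065429688, 87.00190734863281), 40.45613098144531)
```

Emit:
arm_command --motion '[[[-0.015,0,0.001],[0,0,0],1],[[-0.035,0,0.001],[0,0,0],1],[[-0.055,0,0.001],[0,0,0],1],[[-0.075,0,0.001],[0,0,0],1],[[-0.09,0,0.001],[0,0,0],1],[[-0.105,0,0.001],[0,0,0],1],[[-0.115,0,0.001],[0,0,0],1],[[-0.12,0,0.001],[0,0,0],1],[[-0.122,0,0.001],[0,0,0],1],[[-0.124,0,0.001],[0,0,0],1],[[-0.125,0,0.001],[0,0,0],1],[[-0.125,0,0.001],[0,0,0],1]]'

```text
t: 11.48
position: [352.6, 506.2, 76.1]
eef_rot: [[-0.004, -0.767, 0.642], [-0.003, -0.642, -0.767], [1.0, -0.005, -0.0]]
ft_force: [0.6, -0.5, -2.7]
grip_width: 11.7
```

Emit:
arm_command --motion '[[[-0.001,0,0],[0,0,0],1],[[-0.002,0,0],[0,0,0],1],[[-0.003,0,0],[0,0,0],1],[[-0.003,0,0],[0,0,0],1]]'

```text
t: 11.82
position: [352.5, 506.3, 73.1]
eef_rot: [[-0.004, -0.767, 0.642], [-0.004, -0.642, -0.767], [1.0, -0.005, -0.0]]
ft_force: [0.2, -0.9, -4.2]
grip_width: 11.7
```

Emit:
arm_command --motion '[[[-0.001,0,0],[0,0,0],1],[[-0.002,0,0],[0,0,0],1],[[-0.002,0,0],[0,0,0],1]]'

```text
t: 12.07
position: [352.6, 506.2, 71.1]
eef_rot: [[-0.004, -0.767, 0.642], [-0.003, -0.642, -0.767], [1.0, -0.005, 0.0]]
ft_force: [0.0, 1.0, -2.2]
grip_width: 11.7
```

Emit:
arm_command --motion '[[[-0.001,0,0],[0,0,0],1],[[-0.0015,0,0],[0,0,0],1],[[-0.0015,0,0],[0,0,0],1]]'

```text
t: 12.32
position: [352.5, 506.5, 69.9]
eef_rot: [[-0.005, -0.767, 0.642], [-0.002, -0.642, -0.767], [1.0, -0.006, 0.002]]
ft_force: [-1.1, 1.8, 0.4]
grip_width: 11.7
```

The weight is on the mat, so I release and back off.

Emit:
arm_command --motion '[[[0,0,0],[0,0,0],0.6],[[0,0,0],[0,0,0],0.3],[[0,0,0],[0,0,0],0],[[0,0,0],[0,0,0],-0.5],[[0,0,0],[0,0,0],-1],[[0,0,0],[0,0,0],-1],[[0,0,0],[0,0,0],-1],[[0,0,-0.01],[0,0,0],-1],[[0,0,-0.03],[0,0,0],-1],[[0,0,-0.06],[0,0,0],-1],[[0,0,-0.09],[0,0,0],-1],[[0,0,-0.12],[0,0,0],-1]]'

```text
t: 13.32
position: [274.2, 599.7, 69.7]
eef_rot: [[-0.004, -0.767, 0.642], [-0.003, -0.642, -0.767], [1.0, -0.005, 0.001]]
ft_force: [0.1, 0.6, 0.2]
grip_width: 85.3
```

Run:
```python
from h import *
st=log();print(st["grip_width"],st["ft_force"])
for n in("scene","top"):
    s=arm.snapshot(n);P=cloud(s);h,sa,v=[c.astype(int) for c in cv2.split(cv2.cvtColor(s["image"],cv2.COLOR_RGB2HSV))]
    X,Y,Z=P[...,0],P[...,1],P[...,2]
    m=(s["range_z"]>0)&(h>55)&(h<95)&(sa>40)&(X>420)&(X<600)&(Y>230)&(Y<420)&(Z<300)
    q=P[m];t=q[(q[:,2]>124)&(q[:,2]<150)];r=cv2.minAreaRect(t[:,:2].astype(np.float32));print(n,'z',np.percentile(q[:,2],[1,99]).round(1),'rim rect',np.round(r[0],1),np.round(r[1],1),r[2],len(t))
    A=np.c_[t[:,:2]-t[:,:2].mean(0),np.ones(len(t))];print('rim plane',np.linalg.lstsq(A,t[:,2],rcond=None)[0].round(3))
    cv2.imwrite(f"pics/{n}5.png",s["image"][...,::-1])
```

```text
85.32482038275147 [0.12137347 0.5647229  0.22791187]
scene z [ 13.3 137.4] rim rect [508.  325.1] [91.5 96.4] 40.274131774902344 943
rim plane [ 1.2000e-02 -3.0000e-03  1.3204e+02]
top z [  6.9 140.2] rim rect [498.8 330.1] [ 90.5 116.6] 40.22857666015625 439
rim plane [3.00000e-03 0.00000e+00 1.35291e+02]
```

View pics/top5.png

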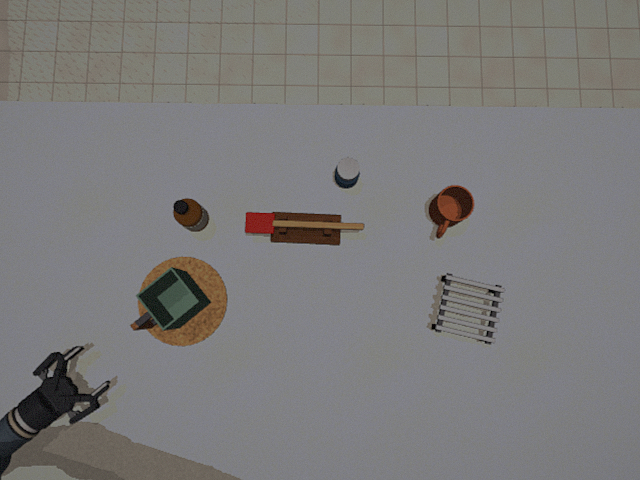

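The pot stands upright on the mat at about (175,298), handle towards (140,322); the spatula, rest and bystanders are where they were. I plan the spatula next.

```bash
cat >> ik.py <<'E'
Zh=np.array([0,0,1.])
def ins(h,pt,sx): # spatula up-ish, tool pitched down pt; sx=+1: tool x along blade
    a=np.radians(pt);z=np.cos(a)*ud(h)-np.sin(a)*Zh;x=sx*(np.sin(a)*ud(h)+np.cos(a)*Zh);return np.c_[x,np.cross(z,x),z]
def grasp(sx,psi=89):
    x=sx*ud(psi);return np.c_[x,np.cross(-Zh,x),-Zh]
E
python3 - <<'E'
from h import *
from ik import *
p,e=fitp(.005);print(abs(e).max())
def show(n,P,M,q0=None):
    b=ik(P,M,p,10,q0)
    print(n,len(b),b and np.round(b[0][1]).astype(int).tolist())
q=np.array(arm.sense()["qpos"]);print(q.round(0))
for sx in(1,-1):
    show(('grasp',sx),np.array([674,75,57+155]),grasp(sx))
    for h in(40,-50,90,10):
        for pt in(5,18,28):
            for dz in(0,140):
                M=ins(h,pt,sx);bl=sx*M[:,0]
                foot=np.array([507,325,24+dz])-(np.tan(np.radians(pt))*60)*ud(h);P=foot+154*bl-155*M[:,2]
                show(('ins',sx,h,pt,dz,P.round().tolist()),P,M)
E
```

```text
0.029470432351871523
[-73.  65.  -8.  86.  59. 112. 110.]
('grasp', 1) 5 [13, 43, -34, 95, 30, 51, -34]
('ins', 1, 40, 5, 0, [395.0, 231.0, 191.0]) 0 []
('ins', 1, 40, 5, 140, [395.0, 231.0, 331.0]) 0 []
('ins', 1, 40, 18, 0, [416.0, 248.0, 218.0]) 2 [21, 57, -72, 137, 165, 61, 149]
('ins', 1, 40, 18, 140, [416.0, 248.0, 358.0]) 2 [-20, 10, -16, 135, 186, 37, 90]
('ins', 1, 40, 28, 0, [433.0, 263.0, 233.0]) 2 [-25, 26, -11, 135, 182, 43, 95]
('ins', 1, 40, 28, 140, [433.0, 263.0, 373.0]) 2 [-18, 9, -18, 129, 186, 20, 89]
('ins', 1, -50, 5, 0, [413.0, 437.0, 191.0]) 2 [-67, 47, 6, 105, 66, 92, 117]
('ins', 1, -50, 5, 140, [413.0, 437.0, 331.0]) 2 [-93, 43, 45, 105, 54, 78, 139]
('ins', 1, -50, 18, 0, [430.0, 416.0, 218.0]) 2 [-54, 42, -8, 105, 67, 89, 119]
('ins', 1, -50, 18, 140, [430.0, 416.0, 358.0]) 2 [-53, 30, -9, 103, 66, 95, 132]
('ins', 1, -50, 28, 0, [445.0, 399.0, 233.0]) 1 [-42, 40, -21, 106, 68, 87, 121]
('ins', 1, -50, 28, 140, [445.0, 399.0, 373.0]) 2 [-42, 28, -20, 102, 64, 92, 134]
('ins', 1, 90, 5, 0, [507.0, 179.0, 191.0]) 5 [41, 77, -76, 118, -44, 20, 42]
('ins', 1,
[... 2006 characters left out ...]
, 118, -57, 22, -136]
('ins', -1, 90, 18, 140, [507.0, 206.0, 358.0]) 0 []
('ins', -1, 90, 28, 0, [507.0, 229.0, 233.0]) 7 [26, 49, -60, 117, -57, 22, -143]
('ins', -1, 90, 28, 140, [507.0, 229.0, 373.0]) 0 []
('ins', -1, 10, 5, 0, [363.0, 300.0, 191.0]) 3 [-9, 57, -59, 137, 147, 111, -51]
('ins', -1, 10, 5, 140, [363.0, 300.0, 331.0]) 3 [-9, 28, -57, 136, 130, 85, -54]
('ins', -1, 10, 18, 0, [389.0, 304.0, 218.0]) 3 [-15, 39, -46, 135, 132, 81, -59]
('ins', -1, 10, 18, 140, [389.0, 304.0, 358.0]) 3 [-1, 23, -61, 130, 120, 66, -45]
('ins', -1, 10, 28, 0, [412.0, 308.0, 233.0]) 3 [-9, 37, -51, 131, 125, 68, -51]
('ins', -1, 10, 28, 140, [412.0, 308.0, 373.0]) 3 [2, 20, -60, 125, 109, 53, -35]
```

Run:
```python
from h import *
from ik import *
from scipy.spatial.transform import Slerp
p,e=fitp(.005);s=arm.sense();q=np.array(s["qpos"])
W=[(np.array(s["position"]),np.array(s["eef_rot"])),(np.array([300,560,380]),tool(-50,1)),(np.array([560,200,420]),grasp(-1)),(np.array([674,75,320]),grasp(-1)),(np.array([674,75,212]),grasp(-1)),
 (np.array([500,150,450]),grasp(-1,-50)),(np.array([430,416,360]),ins(-50,20,-1)),(np.array([430,416,220]),ins(-50,20,-1))]
for (a,A),(b,B) in zip(W,W[1:]):
    S=Slerp([0,1],R.from_matrix([A,B]));print('rot',round(np.degrees((R.from_matrix(A).inv()*R.from_matrix(B)).magnitude())))
    for k in(.33,.67,1):
        x=ik(a+k*(b-a),S(k).as_matrix(),p,4,q);print(x and np.round(x[0][1]).astype(int).tolist())
        if x:q=x[0][1]
rel(*W[1])
```

```text
rot 1
[-77, 55, -2, 91, 58, 111, 118]
[-80, 45, 5, 93, 59, 111, 127]
[-84, 38, 12, 93, 62, 111, 137]
rot 97
[-72, 27, 13, 100, 45, 91, 128]
[-53, 19, 11, 102, 27, 71, 136]
[-10, 20, -17, 97, 6, 64, 149]
rot 0
[1, 25, -27, 96, 12, 62, 149]
[9, 31, -33, 94, 19, 61, 149]
[15, 37, -38, 91, 25, 61, 149]
rot 0
[15, 39, -37, 92, 27, 58, 148]
[14, 41, -36, 94, 28, 55, 147]
[13, 43, -35, 95, 30, 52, 146]
rot 139
[7, 31, -27, 100, 18, 53, 105]
[-1, 20, -21, 104, 8, 57, 61]
[-7, 11, -17, 104, 4, 65, 15]
rot 70
[-22, 13, -17, 107, 31, 63, -14]
[-38, 20, -15, 107, 53, 76, -37]
[-51, 30, -11, 102, 65, 95, -48]
rot 0
[-51, 34, -11, 104, 66, 93, -52]
[-51, 37, -11, 105, 66, 91, -57]
[-52, 41, -11, 105, 67, 89, -61]
t 13.42 shift [0.3105, 0.0025, 0.0518] turn [-0.42, 0.26, -0.33] | 0.6 q [-73.4, 64.6, -8.4, 86.2, 59.5, 112.4, 110.3]
```

Emit:
arm_command --motion '[[[0.03,0,0.005],[0,0,0],-1],[[0.07,0,0.012],[0,0,0],-1],[[0.11,0,0.018],[0,0,0],-1],[[0.15,0,0.025],[0,0,0],-1],[[0.19,0,0.032],[0,0,0],-1],[[0.23,0,0.04],[0,0,0],-1],[[0.27,0,0.046],[0,0,0],-1],[[0.3,0,0.05],[0,0,0],-1],[[0.31,0,0.05],[0,0,0],-1]]'

```text
t: 14.17
position: [301.5, 562.3, 385.3]
eef_rot: [[-0.006, -0.763, 0.647], [-0.014, -0.647, -0.763], [1.0, -0.014, -0.007]]
ft_force: [-0.2, 1.4, 0.5]
grip_width: 85.6
```

Run:
```python
from ik import *
rel(np.array([560,200,420]),grasp(-1,85))
rel(np.array([400,430,420]),ins(-70,55,1))
```

```text
t 14.17 shift [0.0382, 0.0368, 0.4433] turn [-35.81, -84.18, 34.9] | 97.9 q [-80.0, 37.1, 6.8, 92.4, 63.7, 113.2, 135.6]
t 14.17 shift [0.0359, 0.01, 0.1644] turn [-19.04, -53.88, 9.09] | 57.9 q [-80.0, 37.1, 6.8, 92.4, 63.7, 113.2, 135.6]
```

Emit:
arm_command --motion '[[[0.003,0.003,0.035],[-2.8,-6.6,2.7],-1],[[0.006,0.006,0.07],[-5.6,-13,5.4],-1],[[0.009,0.009,0.105],[-8.4,-20,8.2],-1],[[0.012,0.012,0.14],[-11,-26,11],-1],[[0.015,0.015,0.175],[-14,-33,13.6],-1],[[0.018,0.018,0.21],[-16.8,-39.5,16.4],-1],[[0.021,0.021,0.245],[-19.6,-46,19],-1],[[0.024,0.024,0.28],[-22.4,-52.7,21.8],-1],[[0.027,0.027,0.315],[-25.2,-59.3,24.6],-1],[[0.03,0.03,0.35],[-28,-66,27.3],-1],[[0.033,0.033,0.385],[-30.8,-72.5,30],-1],[[0.036,0.035,0.42],[-33.5,-79,32.7],-1]]'

```text
t: 15.17
position: [546.5, 217.8, 418.0]
eef_rot: [[-0.017, -0.998, 0.067], [-0.983, 0.004, -0.181], [0.18, -0.069, -0.981]]
ft_force: [0.0, -0.1, -0.3]
grip_width: 85.2
```

Run:
```python
from ik import *
rel(np.array([674,75,330]),grasp(-1,87))
```

```text
t 15.17 shift [0.1225, -0.1217, 0.1207] turn [-4.2, -10.31, 2.37] | 11.4 q [-33.9, 18.2, 7.2, 99.6, 9.8, 64.0, 147.8]
```

Emit:
arm_command --motion '[[[0.02,-0.02,0.02],[-1.4,-3,0.8],-1],[[0.04,-0.04,0.04],[-2.8,-6,1.6],-1],[[0.06,-0.06,0.06],[-4.2,-9,2.4],-1],[[0.08,-0.08,0.08],[-4.2,-10.3,2.4],-1],[[0.1,-0.1,0.1],[-4.2,-10.3,2.4],-1],[[0.115,-0.115,0.115],[-4.2,-10.3,2.4],-1],[[0.122,-0.121,0.12],[-4.2,-10.3,2.4],-1],[[0.122,-0.121,0.12],[-4.2,-10.3,2.4],-1],[[0.122,-0.121,0.12],[-4.2,-10.3,2.4],-1]]'

```text
t: 15.92
position: [673.1, 75.0, 329.1]
eef_rot: [[-0.055, -0.999, -0.003], [-0.999, 0.055, 0.001], [-0.001, 0.003, -1.0]]
ft_force: [-0.5, 1.1, 0.4]
grip_width: 85.5
```

Run:
```python
from h import *
from ik import *
s=arm.snapshot("wrist");cv2.imwrite("pics/w6.png",s["image"][...,::-1]);print(s["camera_matrix"],s["hand_eye"])
t=arm.snapshot("top");P=cloud(t);h,sa,v=[c.astype(int) for c in cv2.split(cv2.cvtColor(t["image"],cv2.COLOR_RGB2HSV))]
rel(np.array([674,75,330]),grasp(-1,87))
rel(np.array([674,75,212]),grasp(-1,89))
```

```text
[[371.64829954   0.         321.57746166]
 [  0.         371.64829954 237.72371917]
 [  0.           0.           1.        ]] [[-6.01069554e-04 -9.50870051e-01 -3.09589703e-01  7.85717650e+01]
 [ 9.99999706e-01 -4.23865031e-04 -6.39649223e-04 -1.50514447e+00]
 [ 4.76999041e-04 -3.09589996e-01  9.50870026e-01  2.98040336e+01]
 [ 0.00000000e+00  0.00000000e+00  0.00000000e+00  1.00000000e+00]]
t 16.02 shift [0.0029, -0.0018, 0.001] turn [0.01, 0.06, 0.15] | 0.2 q [10.3, 34.0, -30.5, 90.6, 19.0, 60.6, 151.8]
t 16.02 shift [0.003, -0.0018, 0.119] turn [0.01, 0.06, -1.85] | 1.9 q [10.3, 34.0, -30.5, 90.6, 19.0, 60.6, 151.8]
```

View pics/w6.png

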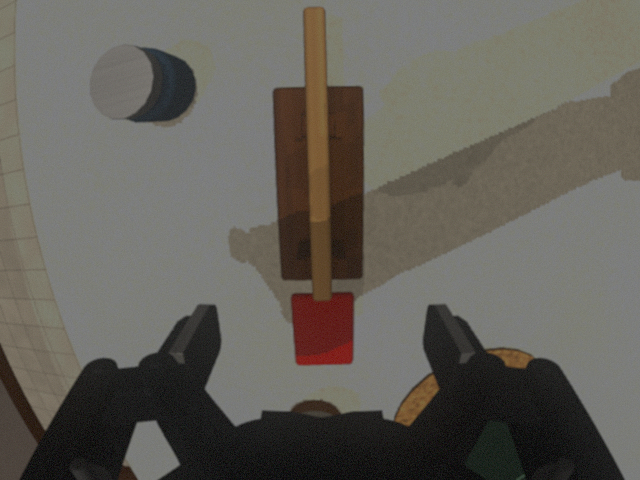

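The wrist view shows the spatula running from its foot at (315,10) to its blade at (323,330), between the fingers at (205,330) and (440,330). I check its line by rays.

Run:
```python
from h import *
from ik import *
s=arm.sense();w=arm.snapshot("wrist");K=w["camera_matrix"];E=w["hand_eye"]
T=np.eye(4);T[:3,:3]=s["eef_rot"];T[:3,3]=s["position"];C=T@E
I=cv2.cvtColor(w["image"],cv2.COLOR_RGB2HSV).astype(int)
def world(u,v,z):
    d=np.array([u-K[0,2],v-K[1,2]])/K[0,0];r=np.hypot(*d);ray=C[:3,:3]@np.array([*(d/r*np.sin(r)),np.cos(r)]);o=C[:3,3];return o+ray*(z-o[2])/ray[2]
wood=(I[...,0]>8)&(I[...,0]<22)&(I[...,1]>85)&(I[...,2]>90)
for v in(30,90,150,210,235,260,285):
    c=np.where(wood[v,280:360])[0]+280
    if len(c):print(v,c.min(),c.max(),world(c.min(),v,64).round(1),world(c.max(),v,64).round(1))
red=((I[...,0]<4)|(I[...,0]>176))&(I[...,1]>200)&(np.mgrid[:480,:640][1]>280)&(np.mgrid[:480,:640][1]<365)
vv,uu=np.where(red);print('blade end',world(323,vv.max(),61),'near',world(323,vv.min(),61),'foot',world(315,8,64))
```

```text
30 305 325 [677.4 -59.9  64. ] [664.9 -59.2  64. ]
90 307 326 [678.1 -20.4  64. ] [666.3 -19.8  64. ]
150 308 327 [679.6  17.9  64. ] [667.6  18.6  64. ]
210 310 328 [680.6  57.3  64. ] [668.8  57.9  64. ]
235 312 324 [680.2  74.6  64. ] [672.2  75.   64. ]
260 313 325 [680.6  92.6  64. ] [672.4  93.   64. ]
285 312 328 [682.4 111.5  64. ] [671.2 112.1  64. ]
blade end [682.60256149 275.13723547  61.        ] near [674.91383787 116.49352705  61.        ] foot [670.42005606 -74.62297532  64.        ]
```

Emit:
arm_command --motion '[[[0.001,-0.003,0.025],[0,0,1],-1],[[0.001,-0.003,0.05],[0,0,1],-1],[[0.001,-0.003,0.075],[0,0,1],-1],[[0.001,-0.003,0.095],[0,0,1],-1],[[0.001,-0.003,0.11],[0,0,1],-1],[[0.001,-0.003,0.117],[0,0,1],-1],[[0.001,-0.003,0.117],[0,0,1],0],[[0.001,-0.003,0.117],[0,0,1],1],[[0.001,-0.003,0.117],[0,0,1],1],[[0.001,-0.003,0.117],[0,0,1],1],[[0.001,-0.003,0.117],[0,0,1],1],[[0.001,-0.003,0.117],[0,0,1],1]]' --squeeze 50

```text
t: 17.07
position: [675.6, 77.3, 215.5]
eef_rot: [[-0.067, -0.998, 0.002], [-0.998, 0.067, 0.001], [-0.001, -0.002, -1.0]]
ft_force: [-3.4, -1.0, 11.0]
grip_width: 12.8
```

Run:
```python
from h import *
from ik import *
st=arm.sense();print(st["grip_width"],st["ft_force"])
rel(np.array([675,75,330]),grasp(-1,88))
```

```text
12.829664015169191 [-3.43355259 -0.98750541 11.01602788]
t 17.07 shift [0.0023, 0.0002, -0.1145] turn [-0.11, 0.04, -1.81] | 1.8 q [8.2, 41.3, -27.3, 94.6, 23.4, 49.7, 147.6]
```

Emit:
arm_command --motion '[[[0,0,-0.005],[0,0,0],1],[[0,0,-0.015],[0,0,0],1],[[0,0,-0.03],[0,0,0],1],[[0,0,-0.05],[0,0,0],1],[[0,0,-0.08],[0,0,0],1],[[0,0,-0.11],[0,0,0],1],[[0,0,-0.14],[0,0,0],1],[[0,0,-0.17],[0,0,0],1],[[0,0,-0.19],[0,0,0],1],[[0,0,-0.2],[0,0,0],1]]'

```text
t: 17.9
position: [675.4, 77.6, 420.2]
eef_rot: [[-0.067, -0.998, 0.008], [-0.998, 0.067, 0.002], [-0.002, -0.008, -1.0]]
ft_force: [-0.2, 0.0, -0.5]
grip_width: 13.1
```

Run:
```python
from h import *
from ik import *
st=arm.sense();print(st["grip_width"],st["ft_force"],st["position"],st["eef_rot"])
w=arm.snapshot("wrist");cv2.imwrite("pics/w7.png",w["image"][...,::-1])
rel(np.array([520,130,440]),grasp(-1,-10))
rel(np.array([520,130,440]),grasp(-1,-50))
```

```text
13.063045910602654 [-0.16436544  0.02006175 -0.54081221] [675.38081347  77.58997112 420.15581238] [[-0.06670433 -0.99774032  0.00804883]
 [-0.99777014  0.06672056  0.00176521]
 [-0.00229824 -0.00791313 -0.99996605]]
t 17.95 shift [-0.042, 0.1585, -0.0208] turn [-0.26, 0.53, 96.16] | 96.2 q [14.4, 31.2, -37.3, 84.6, 19.5, 70.2, 150.8]
t 17.95 shift [-0.042, 0.1585, -0.0208] turn [-0.07, 0.66, 136.16] | 136.2 q [14.4, 31.2, -37.3, 84.6, 19.5, 70.2, 150.8]
```

View pics/w7.png

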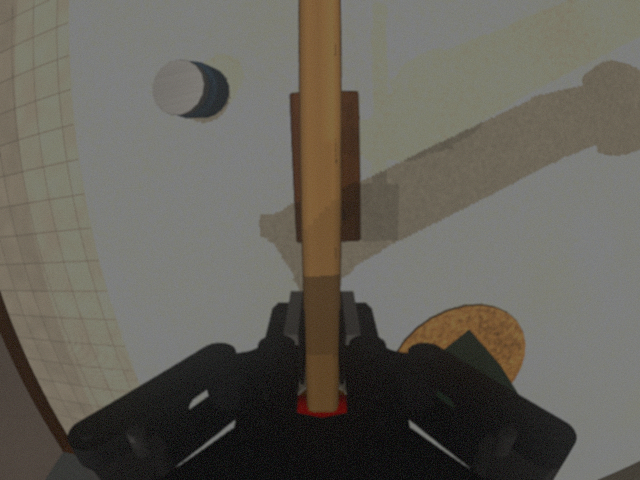

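The spatula is held square between the pads, with the rest below it now empty. Next I yaw and move it towards the pot.

Emit:
arm_command --motion '[[[-0.003,0.01,-0.002],[0,0,6],1],[[-0.006,0.02,-0.004],[0,0,12],1],[[-0.009,0.03,-0.006],[0,0,18],1],[[-0.012,0.04,-0.008],[0,0,24],1],[[-0.015,0.055,-0.01],[0,0,30],1],[[-0.018,0.07,-0.01],[0,0,36],1],[[-0.022,0.085,-0.01],[0,0,42],1],[[-0.026,0.1,-0.012],[0,0,48],1],[[-0.03,0.115,-0.014],[0,0,54],1],[[-0.034,0.13,-0.016],[0,0,60],1],[[-0.038,0.145,-0.018],[0,0,66],1],[[-0.042,0.158,-0.02],[0,0,72],1]]'

```text
t: 18.95
position: [519.2, 130.0, 438.0]
eef_rot: [[-0.971, -0.24, 0.006], [-0.24, 0.971, 0.001], [-0.006, -0.0, -1.0]]
ft_force: [-0.1, 0.5, -0.2]
grip_width: 12.9
```

Run:
```python
from ik import *
rel(np.array([500,160,440]),grasp(-1,-50))
```

```text
t 18.95 shift [0.0114, 0.0337, -0.0021] turn [0.18, 0.34, 63.87] | 63.9 q [4.1, 14.1, -27.1, 103.3, 7.2, 63.9, 78.4]
```

Emit:
arm_command --motion '[[[0.001,0.003,0],[0,0,6],1],[[0.002,0.006,0],[0,0,12],1],[[0.003,0.009,0],[0,0,18],1],[[0.004,0.012,0],[0,0,24],1],[[0.005,0.015,0],[0,0,30],1],[[0.006,0.018,0],[0,0,36],1],[[0.007,0.021,0],[0,0,42],1],[[0.008,0.024,0],[0,0,48],1],[[0.009,0.027,0],[0,0,54],1],[[0.01,0.03,0],[0,0,60],1],[[0.011,0.033,0],[0,0,64],1],[[0.011,0.033,0],[0,0,64],1]]'

```text
t: 19.95
position: [499.8, 159.7, 436.8]
eef_rot: [[-0.641, 0.768, 0.004], [0.768, 0.641, 0.001], [-0.002, 0.003, -1.0]]
ft_force: [-0.2, -0.0, 0.3]
grip_width: 13.1
```

Run:
```python
from ik import *
M=ins(-50,20,-1);bl=-M[:,0];foot=np.array([507,325,25+145])-25*ud(-50);P=foot+157*bl-155*M[:,2]
print(P.round(1),M.round(3));rel(P,M)
```

```text
[431.8 414.6 370.5] [[-0.22   0.766  0.604]
 [ 0.262  0.643 -0.72 ]
 [-0.94  -0.    -0.342]]
t 19.95 shift [0.2393, 0.1109, 0.0661] turn [0.09, -69.88, -0.23] | 69.9 q [-6.0, 12.3, -19.2, 105.0, 4.6, 63.2, 13.1]
```

Emit:
arm_command --motion '[[[0.02,0.009,0.0],[0,-5.8,0],1],[[0.04,0.018,0.0],[0,-11.6,0],1],[[0.06,0.028,0.0],[0,-17.5,0],1],[[0.08,0.037,0.0],[0,-23.3,0],1],[[0.1,0.046,0.005],[0,-29,0],1],[[0.12,0.055,0.01],[0,-35,0],1],[[0.14,0.065,0.02],[0,-41,0],1],[[0.16,0.074,0.03],[0,-47,0],1],[[0.18,0.083,0.04],[0,-52.5,0],1],[[0.2,0.092,0.05],[0,-58,0],1],[[0.22,0.102,0.06],[0,-64,0],1],[[0.239,0.111,0.066],[0,-70,0],1]]'

```text
t: 20.95
position: [431.5, 415.3, 368.7]
eef_rot: [[-0.216, 0.766, 0.605], [0.257, 0.642, -0.722], [-0.942, -0.001, -0.336]]
ft_force: [1.6, -0.5, -1.0]
grip_width: 12.9
```

Run:
```python
from h import *
from ik import *
M=ins(-50,20,-1);bl=-M[:,0];foot=np.array([507,325,25+145])-25*ud(-50);P=foot+157*bl-155*M[:,2]
rel(P,M)
for n in("scene","top"):
    s=arm.snapshot(n);Q=cloud(s);h,sa,v=[c.astype(int) for c in cv2.split(cv2.cvtColor(s["image"],cv2.COLOR_RGB2HSV))]
    b=(s["range_z"]>0)&(h>8)&(h<25)&(sa>60)&(Q[...,2]>145)&(Q[...,0]>420)&(Q[...,0]<600)&(Q[...,1]>230)&(Q[...,1]<420)
    q=Q[b]
    if len(q):
        lo_=q[q[:,2]<np.percentile(q[:,2],4)];print(n,len(q),'zrange',np.percentile(q[:,2],[1,99]).round(),'lowest',lo_.mean(0).round(1))
        A=np.c_[q[:,2],np.ones(len(q))];print(np.linalg.lstsq(A,q[:,:2],rcond=None)[0].round(3).tolist())
    cv2.imwrite(f"pics/{n}8.png",s["image"][...,::-1])
a=cv2.imread("pics/scene8.png")[60:400,300:640];b=cv2.imread("pics/top8.png")[200:400,60:300]
cv2.imwrite("pics/c8.png",np.hstack([cv2.resize(a,(400,400)),cv2.resize(b,(400,333))[:400] if 0 else cv2.copyMakeBorder(cv2.resize(b,(400,333)),0,67,0,0,cv2.BORDER_CONSTANT)]))
```

```text
t 20.95 shift [-0.002, -0.0002, 0.0001] turn [-0.05, 0.39, 0.04] | 0.4 q [-48.6, 29.9, -14.8, 101.8, 66.7, 96.6, -47.3]
scene 743 zrange [172. 355.] lowest [499.8 342.7 173.2]
[[0.234, -0.277], [458.857, 392.497]]
top 218 zrange [173. 409.] lowest [487.1 340.4 175.8]
[[0.052, -0.087], [485.191, 347.469]]
```

View pics/c8.png

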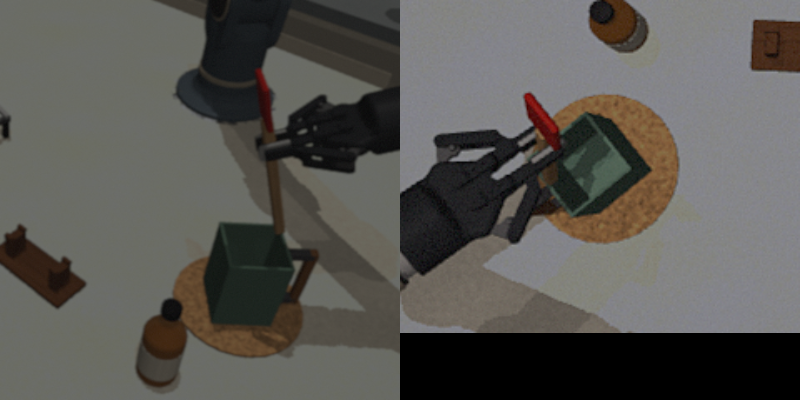

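The foot is over the mouth on the handle side: left half at (280,228), with the foot measured at about (493,343) and the pot centre at (507,325). I lower it, shifting 6 mm inward.

Emit:
arm_command --motion '[[[0.005,0,0.006],[0,0.3,0],1],[[0.015,0,0.009],[0,0.3,0],1],[[0.027,0,0.014],[0,0.3,0],1],[[0.039,0,0.018],[0,0.3,0],1],[[0.051,0,0.023],[0,0.3,0],1],[[0.063,0,0.027],[0,0.3,0],1],[[0.075,0,0.032],[0,0.3,0],1],[[0.087,0,0.036],[0,0.3,0],1],[[0.099,0,0.041],[0,0.3,0],1],[[0.111,0,0.045],[0,0.3,0],1],[[0.118,0,0.048],[0,0.3,0],1],[[0.12,0,0.049],[0,0.3,0],1]]'

```text
t: 22.05
position: [432.3, 413.4, 235.3]
eef_rot: [[-0.229, 0.762, 0.606], [0.259, 0.647, -0.717], [-0.939, -0.007, -0.345]]
ft_force: [-0.4, 0.2, -0.0]
grip_width: 12.8
```

Emit:
arm_command --motion '[[[0.005,0,0.002],[0,0,0],1],[[0.01,0,0.004],[0,0,0],1],[[0.014,0,0.005],[0,0,0],1],[[0.014,0,0.005],[0,0,0],1]]'

```text
t: 22.38
position: [432.0, 413.5, 219.8]
eef_rot: [[-0.23, 0.762, 0.606], [0.258, 0.648, -0.717], [-0.938, -0.008, -0.345]]
ft_force: [0.0, 0.7, -0.0]
grip_width: 13.0
```

Run:
```python
from h import *
from ik import *
st=arm.sense();M=np.array(st["eef_rot"]);g=np.array(st["position"])+155*M[:,2];print('foot pred',g+157*M[:,0],st["ft_force"],st["qpos"].round(1) if hasattr(st["qpos"],'round') else st["qpos"])
s=arm.snapshot("scene");t=arm.snapshot("top")
cv2.imwrite("pics/c9.png",np.hstack([cv2.resize(s["image"][100:440,300:640,::-1],(400,400)),cv2.resize(t["image"][200:400,60:260,::-1],(400,400))]))
```

```text
foot pred [489.83471641 342.84776586  18.90342567] [ 0.02953537  0.73271163 -0.00848574] [-49.   41.7 -14.1 105.5  68.3  90.5 -61. ]
```

View pics/c9.png

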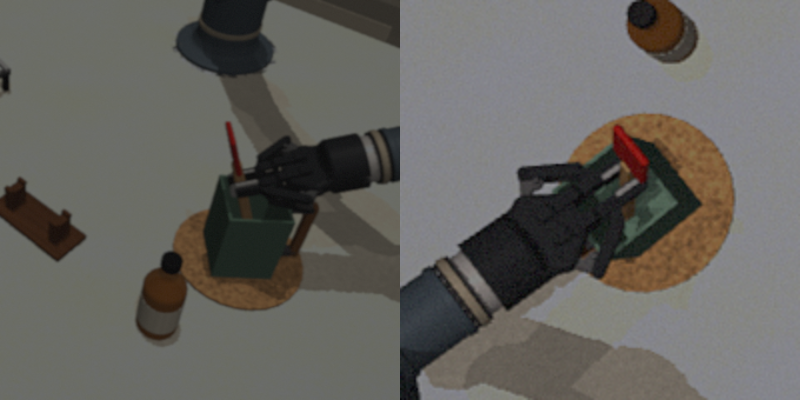

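The handle is inside the pot (left half, entering the mouth at (240,195)) with the foot about 9 mm above the bottom and no contact force, so I release.

Emit:
arm_command --motion '[[[0.003,0,0.001],[0,0,0],1],[[0.005,0,0.002],[0,0,0],1],[[0.005,0,0.002],[0,0,0],0.6],[[0.005,0,0.002],[0,0,0],0.4],[[0.005,0,0.002],[0,0,0],0.2],[[0.005,0,0.002],[0,0,0],0],[[0.005,0,0.002],[0,0,0],0],[[0.005,0,0.002],[0,0,0],0],[[0.005,0,0.002],[0,0,0],0],[[0.005,0,0.002],[0,0,0],0]]'

```text
t: 23.32
position: [432.3, 413.5, 215.2]
eef_rot: [[-0.228, 0.762, 0.606], [0.259, 0.648, -0.717], [-0.939, -0.007, -0.345]]
ft_force: [-0.1, -0.1, 0.2]
grip_width: 42.2
```

Emit:
arm_command --motion '[[[0,0,-0.01],[0,0,0],0],[[0,0,-0.03],[0,0,0],0],[[0,0,-0.055],[0,0,0],0],[[0,0,-0.08],[0,0,0],0],[[0,0,-0.11],[0,0,0],0],[[0,0,-0.14],[0,0,0],0],[[0,0,-0.17],[0,0,0],0],[[0,0,-0.2],[0,0,0],0],[[0,0,-0.2],[0,0,0],0],[[0,0,-0.2],[0,0,0],0]]'

```text
t: 24.15
position: [308.7, 558.7, 284.9]
eef_rot: [[-0.23, 0.759, 0.608], [0.26, 0.651, -0.714], [-0.938, -0.006, -0.347]]
ft_force: [-0.2, -0.3, -0.6]
grip_width: 43.0
```

Run:
```python
from h import *
st=arm.sense();print(st["t"],st["grip_width"],st["ft_force"],st["qvel"],st["position"])
s=arm.snapshot("scene");t=arm.snapshot("top")
for n,c in(("scene",s),("top",t)):
    P=cloud(c);h,sa,v=[x.astype(int) for x in cv2.split(cv2.cvtColor(c["image"],cv2.COLOR_RGB2HSV))];X,Y,Z=P[...,0],P[...,1],P[...,2]
    b=(c["range_z"]>0)&(X>380)&(X<640)&(Y>220)&(Y<440)
    r=P[b&((h<5)|(h>175))&(sa>180)];print(n,'blade',r.mean(0).round(1),np.percentile(r[:,2],[1,99]).round(1))
    g=P[b&(h>55)&(h<95)&(sa>40)];g=g[(g[:,2]>126)&(g[:,2]<148)];print('rim',np.round(cv2.minAreaRect(g[:,:2].astype(np.float32))[0],1),np.linalg.lstsq(np.c_[g[:,:2]-g[:,:2].mean(0),np.ones(len(g))],g[:,2],rcond=None)[0].round(3))
    w=P[b&(h>8)&(h<25)&(sa>60)&(Z>20)&(np.hypot(X-507,Y-325)<45)&(Z<240)]
    if len(w):print('wood z',np.percentile(w[:,2],[1,99]).round(),'low',w[w[:,2]<=np.percentile(w[:,2],5)].mean(0).round(1))
cv2.imwrite("pics/c10.png",np.hstack([cv2.resize(s["image"][100:440,300:640,::-1],(400,400)),cv2.resize(t["image"][200:400,60:260,::-1],(400,400))]))
```

```text
24.15 43.01109367488238 [-0.16202825 -0.29669806 -0.61882464] [ 2.22204053  0.28735298  2.78720152  2.29372682  0.32567256 -0.38986137
  0.09350502] [308.68234601 558.66826823 284.92796237]
scene blade [570.7 271.5 224.1] [189.9 242.9]
rim [508.4 324.7] [5.0000e-03 1.0000e-02 1.3276e+02]
wood z [ 54. 161.] low [470.2 303.3  64.2]
top blade [557.  262.8 221.9] [190.8 244.6]
rim [503.1 325.1] [-5.00000e-03 -2.00000e-03  1.35645e+02]
wood z [ 25. 164.] low [483.8 347.6  26.8]
```

View pics/c10.png

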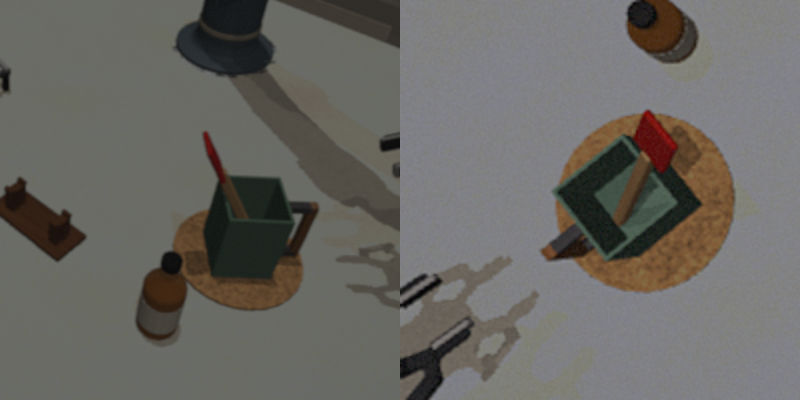

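The spatula stands in the pot: the handle runs to the bottom, the blade leans on the rim at (655,140) in the right half, and its top is at about 243 mm. I let everything settle briefly and hand in.

Emit:
arm_command --motion '[[[0,0,0],[0,0,0],0],[[0,0,0],[0,0,0],0],[[0,0,0],[0,0,0],0],[[0,0,0],[0,0,0],0],[[0,0,0],[0,0,0],0],[[0,0,0],[0,0,0],0]]'

```text
t: 24.75
position: [311.5, 556.3, 284.0]
eef_rot: [[-0.228, 0.762, 0.605], [0.258, 0.647, -0.718], [-0.939, -0.008, -0.344]]
ft_force: [-0.4, -0.3, 0.7]
grip_width: 43.0
```

```bash
python3 -c "
from h import *
print(arm.finish_job(), arm.sense()['t'])"
```

```text
the job is handed in; nothing more can be done
the job is handed in; nothing more can be done
```

I lifted the pot off the rack by its handle, turned it over with the wrist and set it upright on the mat. I then gripped the spatula, stood it handle-down in the pot, backed the arm off and handed the job in at about 25 s. It reported no verdict.

**Last checks (both cameras, before the final 0.6 s settle):**
- **Pot:** the centre of its rim was within about 4 mm of the mat's centre, with a tilt of about 0.01 rad.
- **Spatula:** the blade's top was about 237 mm above the pot's underside. The lowest wood the top camera saw was about 20 mm above the underside, inside the 30 mm limit. The view into the pot is partly blocked, so that height is only approximate, and the scene camera could not see the foot at all.
- **Arm:** clear of everything, with about zero contact force.
- **Bystanders:** the last full view, taken after placing the pot, showed the soap, mug and jar unmoved. The soap still looked in place at the end. I did not re-measure any of them.

**Disagreements and close calls:**
- The two cameras put the pot's rim about 5 mm apart.
- The fingers met about 11 N of upward force while closing on the spatula. The grip still held.
- Two wrist joints (6 and 7) ran within about 1° of their limits, without passing them in any reading.

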